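# Seat the burner block on its parallels in the vise

## Robot

A 6-joint arm with a two-finger parallel gripper is mounted at the origin on the work surface. World frame = base frame: x ahead of the robot, y to its left, z up, the work surface at z = 0. Lengths are in mm, angles in rad, forces in N, time in s.
With the tool pointing down it reaches from about 350 to 975 mm from the base axis. Payload 7.1 kg.
Tool frame: the origin (TCP) lies midway between the tips of the shut fingers; the grasp point (between the pads) lies 19 mm behind it (ctrl.grasp_offset is the distance from the TCP to the grasp point, in mm); z points along the fingers, y is the line along which they close (so a half turn about z gives the same grasp; the last joint's range is limited). The gripper opens to 88 mm and grips with 3 to 60 N. Pads are 20 mm wide; open, the fingers measure 115 mm over their backs; the gripper's body (75 mm by 178 mm) begins 61 mm behind the grasp point.
Start: joints at [-1.315, 0.423, 1.63, -0, 1.089, -0.019], TCP at [169.615, -601.527, 187.775] pointing down, gripper open.
Joint ranges: [-3, 3], [-0.9, 2.11], [0.09, 2.58], [-1.31, 4.45], [0.11, 2.69], [-2.54, 2.54]. Speed limits (rad/s): [2.39, 2.39, 3.01, 3.14, 3.14, 3.14].

## Interface

Orientations are given as a rotation vector (axis times angle).
In Python, from workcell import ctrl gives the robot as it stands. The module is installed in compiled form; this text tells all that it offers.
- The arm moves only by the tool servo_tool, never from a script. Its argument "rows" is a list of rows, each a list of 7 numbers: the turn, a rotation vector about the tool's x, y, z as a fraction of full scale, then the shift along the tool's x, y, z as a fraction of full scale, then the finger opening in mm, from 0 to 87.8. A call has 1 to 10 rows; each row is the pose to reach, as a shift and turn from the pose commanded when the call began, along the tool's axes at that moment; what a row does not reach only later rows make up. Full scale, the value 1, is 20 cm for a shift and 1.5 rad for a turn. A row lasts 1/8 s, in which the tool goes at most 62.5 mm and 10.7 degrees, less where a joint would pass 70% of its speed; a pose out of reach is approached as far as the arm can. A call with a number of a shift or a turn outside -1 to 1 is refused whole. A call with a gripper value outside its range is refused whole. The fingers move at their own pace and stop on an object; the grip force is fixed at half the most. Time passes only in rows, so rows that repeat a pose let the fingers close. It gives the time, the measured TCP pose, the force, the opening and the grip force at its end, in the units of the state.
- ctrl.get_obs(): the state, without advancing time (a new reading comes with each control period).
- ctrl.get_image(name): name is "side" or "top" or "wrist"; returns (picture, depth): 480x640x3 uint8, red, green, blue; 480x640 float32, mm along the optical axis (not along the pixel's ray), 0 where there is no reading.
- ctrl.camera_info(name): a dict with "intrinsics" (3x3 intrinsics, pixels), "R" (3x3) and "t" (3): a world point X has camera coordinates R X + t. Camera axes: x right, y down, z forward; pixel columns grow to the right and rows downward; lengths in mm; the calibration is good to about 2 mm. A picture is of the moment at which its call begins: read the wrist's pose just before it. camera_info takes no time and is no camera call; for the wrist camera it gives the pose at the moment of the call.
- ctrl.close_job(): hands the job in; it is judged then, once.
The state is a dict: "t": time; "qpos": joint angles; "qvel": joint speeds; "joint_torque": joint torques, N m; "ee_pos": TCP position; "orientation": TCP orientation; "ft_force": force on the tool from outside, world axes, zero at the start; "moment": the same for the moment, N m; "width": finger opening in mm; "grasp_force": force on a finger pad.
Only numpy, scipy, OpenCV 4.12 (cv2) and the standard library are available. Lean on these libraries where they do the work, as an engineer would, in place of code of your own. Each camera call takes 0.05 s, during which the arm holds its last target. There are 200 camera calls.

## Task

In the vise on the lab bench an aluminium burner block stands proud of its two steel parallels, and one parallel has crept out at an end. First push that parallel back in under the block until its ends are level with the other parallel's, then tap or press the block down at both of its ends until it sits down hard and level on both parallels, so that they are pinched and can no longer slide. Leave the glass beaker standing.

Things in the scene. Friction and masses are not known exactly. Their poses are not given: they have to be found in the camera images.
- vise: Fixed iron vise; origin: centre of its underside on the bench, z up. Jaws along its y, 120 mm long (y -60 to 60 mm), tops at 83 mm, 50 mm apart. Screw and T-handle to -x, out to x = -150 mm. Bed between the jaws 45 mm above the bench, 120 mm long, with a lane for a parallel at x = -18 and at x = +18 mm. Beyond y = +-60 mm nothing of the vise is above 20 mm.
- block: Aluminium block, 50 (x) by 120 (y, along the jaws) by 32 mm high, origin centre of underside. Held by jaw friction: moves only up, down or tilts end to end, and stays put. Starts 6 to 12 mm high, tilted up to 3 degrees. Yields to 7 to 15 N pressed down near an end. Seated: top 93 mm, underside 61 mm above the bench, then a hard stop.
- block_end_left (a point): Point on the top face of the block, mid-width, 45 mm from its centre towards the vise's +y end (15 mm in from the block's end). 93 mm above the bench when seated.
- block_end_right (a point): The same at the vise's -y end of the block.
- parallel_stray_mid (a point): Centre of the crept-out parallel: loose steel bar 12 mm wide, 150 mm long (along the vise's y), 16 mm high, 0.22 kg, on the vise bed in either lane, about 1 mm play each side. It is 30 to 45 mm too far towards the vise's +y end. At home its centre is at the vise's y = 0 (15 mm stand out of the block at each end).
- parallel_home_mid (a point): Centre of the other parallel, an identical bar in the other lane, already at home (within 2 mm of the vise's y = 0).
- beaker: Glass beaker on the bench behind the vise (beyond the jaw away from the screw), 76 mm across, 95 mm high, origin centre of underside. Bystander: leave it standing. A spare parallel lies there too and a mallet beyond the vise's -y end; neither is needed.
Not all that is in view belongs to the job. What is shaped like the part that bears parallel_stray_mid but brown or turquoise is not meant.

How it is judged (in metres and radians):
On the way, in this order (a step that is already met when the one before it is completed fails the run):
1. the stray parallel is pushed home (its centre within 8 mm of the vise's middle along the jaws) while the block is still proud at one end at least (more than 3 mm) (y of parallel_stray_mid in the frame of vise between -0.008 and 0.008 m and z of any of block_end_left, block_end_right in the frame of vise above 0.096 m), for 0.2 s.
2. the block is pressed down hard on both parallels (more than 1.5 N on each) with both its ends down (within 2 mm) (z of each of block_end_left, block_end_right in the frame of vise below 0.095 m and contact force between block and parallel_stray above 1.5 N and contact force between block and parallel_home above 1.5 N), for 0.05 s.
At the end, for the whole second after the job is handed in: The block stays seated: both ends of its top within 2 mm of the seated height (93 mm above the bench), and both parallels lie with their centres within 8 mm of the vise's middle along the jaws (z of block_end_left in the frame of vise between 0.091 and 0.095 m and z of block_end_right in the frame of vise between 0.091 and 0.095 m and y of parallel_stray_mid in the frame of vise between -0.008 and 0.008 m and y of parallel_home_mid in the frame of vise between -0.008 and 0.008 m); the robot touches nothing.
It fails at once if the beaker is knocked over (angle between beaker's own z axis and vertical above 0.5 rad).
It also fails if it takes over 48 s, if anything falls off the work surface, if the arm or the gripper's body presses on something with over 40 N, if the wrist force passes 120 N, or if a joint passes its speed limit or range.

## Working session

There is one attempt and no reset: what is moved stays moved. The work goes in short steps, Python scripts to look and compute and a tool call to move; the robot and the scene stay as the last step left them, time stands still between calls to the robot, and variables do not carry over. Pictures are saved under pics/ and viewed, at most 10 in all, crops included, and the job is handed in when it is done.

Besides the shell and the picture viewer there is one more tool, called after "Request:" as a command line: name --pt "numbers of a row" for each row, then --argument value for the rest. servo_tool: Moves the arm, as the interface text tells. Its arguments: {"type":"object","properties":{"rows":{"type":"array","items":{"type":"array","items":{"type":"number"}}}},"required":["rows"]}

```bash
mkdir -p pics
cat > h.py <<'E'
import numpy as np, cv2
from workcell import ctrl
from scipy.spatial.transform import Rotation as Ro
def grab(n):
    ci=ctrl.camera_info(n); p,d=ctrl.get_image(n)
    K,R,t=[np.array(ci[k],float) for k in("intrinsics","R","t")]
    v,u=np.mgrid[0:480,0:640]
    c=np.stack([(u-K[0,2])/K[0,0]*d,(v-K[1,2])/K[1,1]*d,d],-1)
    X=(c-t.reshape(3))@R
    X[d<=0]=np.nan
    return p,X,(K,R,t.reshape(3))
E
python3 - <<'E'
from h import *
for n in("top","side"):
    p,X,c=grab(n); cv2.imwrite(f"pics/{n}.png",p[:,:,::-1]); np.savez(f"{n}.npz",p=p,X=X,K=c[0],R=c[1],t=c[2])
    print(n,-c[1].T@c[2])
o=ctrl.get_obs();print(o["t"],o["ee_pos"],o["orientation"],o["ft_force"],Ro.from_rotvec(o["orientation"]).as_matrix().round(3))
E
```

```text
top [385.63285411  22.87170228 910.1696561 ]
side [109.24415342 406.40343194 529.77089452]
0.1 [ 169.44383106 -601.00415463  187.07218475] [-3.11059498e+00 -4.30062924e-01  3.01322519e-04] [ 0.43212248 -0.30950809 -0.18097131] [[ 0.962  0.271 -0.   ]
 [ 0.271 -0.962  0.001]
 [ 0.    -0.001 -1.   ]]
```

View pics/top.png

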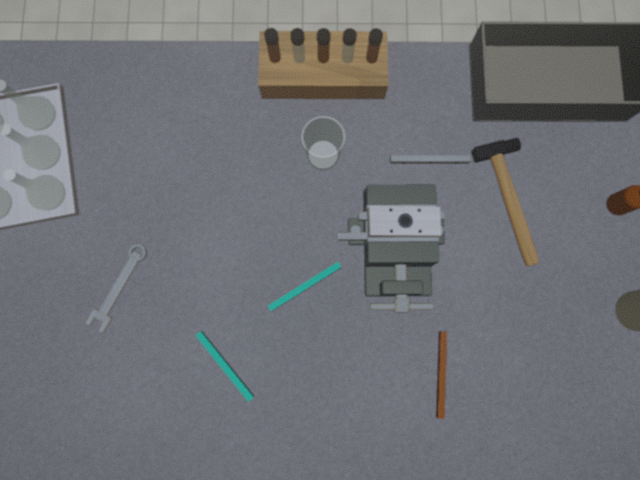

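View pics/side.png

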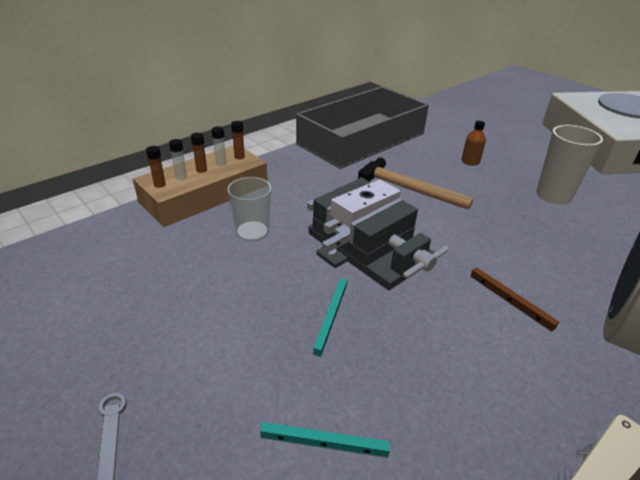

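The top view shows the vise at about (403,235), with its screw pointing down (world -x). The stray parallel's end sticks out left at about (338,237), in the screw-side lane, and the beaker is at (323,140). The side view agrees.

Run:
```python
from h import *
f=np.load("top.npz");X=f["X"];p=f["p"].astype(int)
sub=np.zeros((480,640),bool);sub[170:320,330:450]=1
z=X[...,2]
def rect(m,n):
    P=X[m];r=cv2.minAreaRect(P[:,:2].astype(np.float32));print(n,m.sum(),r,"z",np.percentile(P[:,2],[2,50,98]).round(1));return P
bright=p.min(2)>150
blk=sub&(z>93)
P=rect(blk,"block")
A=np.c_[P[:,:2]-P[:,:2].mean(0),np.ones(len(P))];print(P.mean(0),np.linalg.lstsq(A,P[:,2],rcond=None)[0])
j=sub&(z>78)&(z<89);rect(j,"jaws")
l=np.zeros_like(sub);l[215:250,330:366]=1
rect(l&(z>54)&(z<68),"stray");rect(l&(z>30)&(z<54),"low")
r=np.zeros_like(sub);r[190:260,438:460]=1;rect(r&(z>54)&(z<68),"right")
for v in range(205,262,3):print(v,z[v,334:368:2].round(0).astype(int),z[v,436:450:2].round(0).astype(int))
b=np.zeros_like(sub);b[110:175,295:350]=1;rect(b&(z>60),"beaker")
```

```text
block 2146 ((560.926513671875, -116.34784698486328), (50.92452621459961, 120.34085845947266), 0.3230007588863373) z [ 96.7 101.3 105.4]
[ 560.27035671 -115.60684939  101.20782811] [3.57660988e-03 4.30527817e-02 1.01207828e+02]
jaws 3331 ((560.30029296875, -115.33831787109375), (135.1507110595703, 120.52316284179688), 0.39067479968070984) z [80.3 83.4 86.5]
stray 235 ((557.6669311523438, -30.831310272216797), (43.15684127807617, 48.219398498535156), 0.7914287447929382) z [56.5 60.7 64.7]
low 56 ((552.375, -38.30235290527344), (50.48345947265625, 48.39628219604492), 74.01221466064453) z [37.4 48.  51.8]
right 30 ((579.1566772460938, -188.66024780273438), (6.161287784576416, 11.028116226196289), 88.9260482788086) z [54.2 61.6 63.7]
205 [-3  2 -1  0 -1 -2  0 -2  1  1  0 -1  3  1  3 33 71] [85  0  0  2  3 -1  1]
208 [ 2 -1  1  0  0  0 -3  2  1  1  2  2  1  0 -1 34 71] [98 98  0  2  1 -1 -1]
211 [ 0  0  2  0  1  1  0  2 -2  0 -3  2  0 -2  0 32 63] [101  98   3   3   4   1   1]
214 [ 1  1 -1  0 -1  0  1  0  1  3  4  3 60 60 61 62 62] [101  99  60  63   1   2   2]
217 [ 3  0 -2  3  3  3  4  
[... 652 characters left out ...]
-1  1  1]
241 [ 2  2  4  1 -1 -3  2 11 14 11 12 13 13 14 14 21 63] [80 14 12 14 14  0  3]
244 [ 2  2 -2  2  0  1 -2  4 11  8  9  9 10 10 10 17 53] [82  8  4  8  2  2 -4]
247 [ 1 -3  0  0  0 -3  1  0  1  0 -1  2  3  3  0 16 58] [83 82  0  0 -3  0 -2]
250 [ 3 -1  3  3  2 -5  0  2 -1  1  0  0 -1  0 -1 19 59] [85 84  1  0  1  2  2]
253 [ 3 -1  3  2 -1  3 -1  1  1  2 -1  1  1  2 -1 18 56] [83 83  1  2  1  2  0]
256 [-3 -2  1  0  0  0 -1 -2  0 -1 -2 -3  3 -3  1 15 53] [85 84  0  3  0  0  0]
259 [ 0  1  0  1  1  0  2  0  3  1 -1  1  1 -1  2 15 52] [82 83  0 -1  1  3  0]
beaker 800 ((709.9176635742188, 20.368717193603516), (75.47122955322266, 74.74730682373047), 2.330148220062256) z [61.  84.2 97. ]
```

Request:
servo_tool --pt "0 0 0.183 1 -0.955 0 0" --pt "0 0 0.183 1 -0.955 0 0" --pt "0 0 0.183 1 -0.955 0 0" --pt "0 0 0.183 1 -0.955 0 0" --pt "0 0 0.183 1 -0.955 0 0"

```text
t: 0.72
ee_pos: [311.0, -360.5, 187.6]
orientation: [-3.141, -0.004, 0.001]
ft_force: [-0.3, -0.2, -0.3]
width: 41.5
grasp_force: 0.0
```

Run:
```python
from h import *
f=np.load("top.npz");X=f["X"];z=X[...,2]
for v in range(233,242):
    m=[u for u in range(330,364) if 54<z[v,u]<68]
    if m: print(v,m[0],X[v,m[0]].round(1),np.median(X[v,m,0]).round(1))
for v in range(209,224,2):
    m=[u for u in range(345,366) if 54<z[v,u]<68]
    if m: print("home",v,m[0],X[v,m[0]].round(1))
o=ctrl.get_obs();print(o["t"],o["ee_pos"],o["orientation"],Ro.from_rotvec(o["orientation"]).as_matrix().round(3))
```

```text
233 338 [546.2  -7.   62.9] 546.7
234 338 [545.1  -7.1  59.6] 544.7
235 338 [543.3  -7.1  59.5] 543.1
236 338 [541.3  -7.   60.6] 541.3
237 338 [539.3  -7.   62. ] 539.5
238 338 [538.   -7.1  59.6] 537.9
239 338 [536.1  -7.   60. ] 536.4
home 209 365 [591.2 -55.2  54.3]
home 213 358 [582.4 -42.2  60.9]
home 215 358 [578.9 -42.2  60.6]
home 217 358 [575.7 -42.3  58.9]
home 219 358 [573.  -42.6  54.7]
0.725 [ 310.95055243 -360.50507144  187.55021862] [-3.14050825e+00 -3.96563318e-03  7.94919055e-04] [[ 1.     0.003 -0.001]
 [ 0.003 -1.     0.001]
 [-0.001 -0.001 -1.   ]]
```

Request:
servo_tool --pt "0 0 0 0.58 -0.97 0 0" --pt "0 0 0 0.58 -0.97 0 0" --pt "0 0 0 0.58 -0.97 0 0" --pt "0 0 0 0.58 -0.97 0 0" --pt "0 0 0 0.58 -0.97 0 0"

```text
t: 1.35
ee_pos: [427.0, -167.4, 187.6]
orientation: [-3.141, -0.007, 0.0]
ft_force: [-1.3, -0.3, -0.5]
width: 0.2
grasp_force: 0.0
```

Request:
servo_tool --pt "0 0 0 0.57 -0.98 0 0" --pt "0 0 0 0.57 -0.98 0 0" --pt "0 0 0 0.57 -0.98 0 0" --pt "0 0 0 0.57 -0.98 0 0" --pt "0 0 0 0.57 -0.98 0 0" --pt "0 0 0 0.57 -0.98 0 0"

```text
t: 2.1
ee_pos: [539.3, 25.5, 187.3]
orientation: [3.141, -0.0, -0.002]
ft_force: [-0.1, 0.3, 0.4]
width: 0.5
grasp_force: 0.0
```

Request:
servo_tool --pt "0 0 0 0.01 0 0.3 0" --pt "0 0 0 0.01 0 0.55 0" --pt "0 0 0 0.01 0 0.69 0" --pt "0 0 0 0.01 0 0.69 0" --pt "0 0 0 0.01 0 0.69 0"

```text
t: 2.72
ee_pos: [542.7, 25.7, 50.9]
orientation: [3.142, -0.002, 0.002]
ft_force: [0.8, 0.1, 0.3]
width: 0.6
grasp_force: 0.0
```

Request:
servo_tool --pt "0 0 0 0 0.03 0 0" --pt "0 0 0 0 0.06 0 0" --pt "0 0 0 0 0.08 0 0" --pt "0 0 0 0 0.1 0 0" --pt "0 0 0 0 0.12 0 0" --pt "0 0 0 0 0.12 0 0"

```text
t: 3.48
ee_pos: [542.1, 2.4, 49.7]
orientation: [3.142, -0.0, -0.0]
ft_force: [-0.2, -0.0, 1.0]
width: 0.4
grasp_force: 0.0
```

Run:
```python
from h import *
p,X,c=grab("side");cv2.imwrite("pics/s2.png",cv2.resize(p[140:300,220:440,::-1],None,fx=3.5,fy=3.5))
o=ctrl.get_obs();print(o["t"],o["ee_pos"],o["ft_force"])
```

```text
3.525 [542.16855337   2.54783681  49.7354821 ] [ 0.4206074  -0.11910879 -0.22047363]
```

View pics/s2.png

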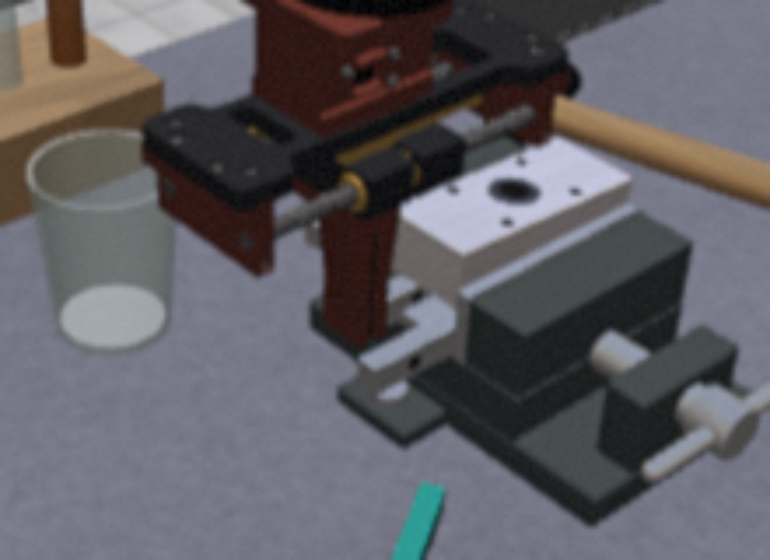

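The finger's lower end is at about (360,340) in the crop and the stray bar's end at about (385,370). The finger seems to stand beside the bar, not in front of it, so I'm projecting points to check.

Run:
```python
from h import *
f=np.load("side.npz");K,R,t=f["K"],f["R"],f["t"]
def pr(*P):
    c=K@(R@np.array(P,float)+t);q=c[:2]/c[2];return ((q-[220,140])*3.5).round(0)
for P in[(542,2.5,50),(542,2.5,130),(536,-6.5,61),(548,-6.5,61),(536,-6.5,45),(585.5,-55.5,101),(535.5,-55.5,103.5),(572,-41.7,61),(585,-41.7,61)]:print(P,pr(*P))
p,X,c=grab("side")
z=X[...,2]
# depth points in finger/bar region
for (a,b) in[(400,340),(380,352),(395,365),(360,300),(355,330),(345,330),(370,335),(380,330)]:
    u,v=int(a/3.5+220),int(b/3.5+140);print((a,b),X[v,u].round(1))
```

```text
(542, 2.5, 50) [350. 387.]
(542, 2.5, 130) [357. 242.]
(536, -6.5, 61) [375. 367.]
(548, -6.5, 61) [357. 354.]
(536, -6.5, 45) [373. 394.]
(585.5, -55.5, 101) [385. 209.]
(535.5, -55.5, 103.5) [459. 251.]
(572, -41.7, 61) [379. 302.]
(585, -41.7, 61) [361. 289.]
(400, 340) [546.1 -31.   58.7]
(380, 352) [545.6 -17.3  59.6]
(395, 365) [535.4 -16.7  57.9]
(360, 300) [531.8  10.3 109.9]
(355, 330) [531.7  11.8  93.7]
(345, 330) [537.9  12.2  90.3]
(370, 335) [533.3   1.8  86.1]
(380, 330) [532.2  -3.6  86.1]
```

Run:
```python
from h import *
p,X,c=grab("side")
for v in range(222,258,2):
    print(v,[(tuple(X[v,u].round(0).astype(int)),tuple(int(q) for q in p[v,u])) for u in(313,318,322,326)])
cv2.imwrite("pics/s3.png",cv2.resize(p[200:270,280:380,::-1],None,fx=7,fy=7))
```

```text
222 [((np.int64(550), np.int64(12), np.int64(106)), (46, 23, 21)), ((np.int64(538), np.int64(13), np.int64(113)), (47, 23, 21)), ((np.int64(531), np.int64(11), np.int64(116)), (46, 24, 20)), ((np.int64(530), np.int64(4), np.int64(113)), (31, 15, 13))]
224 [((np.int64(550), np.int64(13), np.int64(103)), (47, 23, 20)), ((np.int64(537), np.int64(13), np.int64(110)), (46, 23, 19)), ((np.int64(531), np.int64(11), np.int64(113)), (49, 25, 25)), ((np.int64(531), np.int64(3), np.int64(108)), (31, 11, 12))]
226 [((np.int64(551), np.int64(11), np.int64(98)), (44, 19, 17)), ((np.int64(540), np.int64(11), np.int64(104)), (43, 18, 16)), ((np.int64(531), np.int64(11), np.int64(109)), (46, 21, 16)), ((np.int64(532), np.int64(2), np.int64(104)), (32, 18, 16))]
228 [((np.int64(550), np.int64(12), np.int64(95)), (45, 23, 22)), ((np.int64(540), np.int64(11), np.int64(100)), (46, 26, 19)), ((np.int64(531), np.int64(11), np.int64(105)), (48, 24, 21)), ((np.int64(534), np.int64(0), np.int64(98)), (32, 17, 11))]
230 [((np.int64(550), np.int64(12), np.int64(90)), (46, 19, 17)), ((np.int64(539), np.int64(12)
[... 2766 characters left out ...]
7)), ((np.int64(578), np.int64(-26), np.int64(10)), (49, 53, 54)), ((np.int64(573), np.int64(-31), np.int64(10)), (68, 74, 77)), ((np.int64(537), np.int64(-5), np.int64(46)), (71, 72, 71))]
254 [((np.int64(590), np.int64(-26), np.int64(-3)), (117, 118, 135)), ((np.int64(577), np.int64(-26), np.int64(6)), (33, 35, 35)), ((np.int64(569), np.int64(-27), np.int64(10)), (63, 66, 68)), ((np.int64(562), np.int64(-31), np.int64(13)), (75, 74, 74))]
256 [((np.int64(586), np.int64(-22), np.int64(-2)), (117, 119, 134)), ((np.int64(580), np.int64(-28), np.int64(-2)), (92, 92, 105)), ((np.int64(568), np.int64(-27), np.int64(6)), (34, 40, 38)), ((np.int64(561), np.int64(-29), np.int64(10)), (67, 73, 72))]
```

View pics/s3.png

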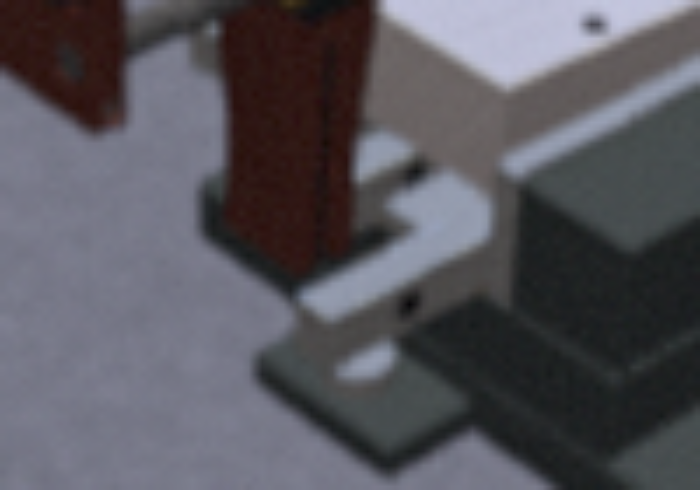

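The rust finger ends at z≈85 by depth, although the reported TCP is z≈50. It hangs over the bar instead of in front of it. I'll check the gripper's real height from depth.

Run:
```python
from h import *
o=ctrl.get_obs();print(o["ee_pos"],o["qpos"].round(3) if hasattr(o["qpos"],"round") else o["qpos"])
p,X,c=grab("side")
red=(p[...,0].astype(int)>1.5*p[...,2])&(X[...,2]>40)&(np.hypot(X[...,0]-542,X[...,1]-2)<130)
P=X[red];h=np.histogram(P[:,2],np.arange(40,300,10));print(h[0])
for a,b in[(82,95),(95,115),(130,150),(150,170)]:
    Q=P[(P[:,2]>a)&(P[:,2]<b)]
    if len(Q):print(a,b,np.percentile(Q,[2,98],axis=0).round(0))
for (a,b) in[(265,265),(210,235),(230,200),(370,185),(330,205),(250,160)]:
    u,v=int(a/3.5+220),int(b/3.5+140);print((a,b),X[v,u].round(1))
ci=ctrl.camera_info("wrist");R=np.array(ci["R"]);t=np.array(ci["t"]).ravel();print("wristcam",-R.T@t,R.round(2))
p,X,c=grab("wrist");cv2.imwrite("pics/w.png",p[:,:,::-1])
```

```text
[542.14544282   2.74407222  49.70213862] [-0.017  0.506  1.897  0.     0.739  1.553]
[  0   0   0   0  51  86  89  87  96 104 100  15 128 281 274 316 119 364
 284 216 312 347  10   0   0]
82 95 [[530.  -4.  84.]
 [552.  13.  95.]]
95 115 [[530.  -4.  96.]
 [551.  13. 115.]]
130 150 [[530.  -7. 131.]
 [549.  17. 149.]]
150 170 [[509. -71. 152.]
 [568.  84. 170.]]
(265, 265) [510.3  80.1 170.3]
(210, 235) [538.6  83.2 169.5]
(230, 200) [517.   91.1 199.5]
(370, 185) [509.3  28.5 186.2]
(330, 205) [514.9  43.2 179.7]
(250, 160) [525.2  74.7 207.2]
wristcam [607.39978694   3.50306839 246.32982673] [[ 0.   -1.   -0.  ]
 [-0.97 -0.    0.24]
 [-0.24  0.   -0.97]]
```

View pics/w.png

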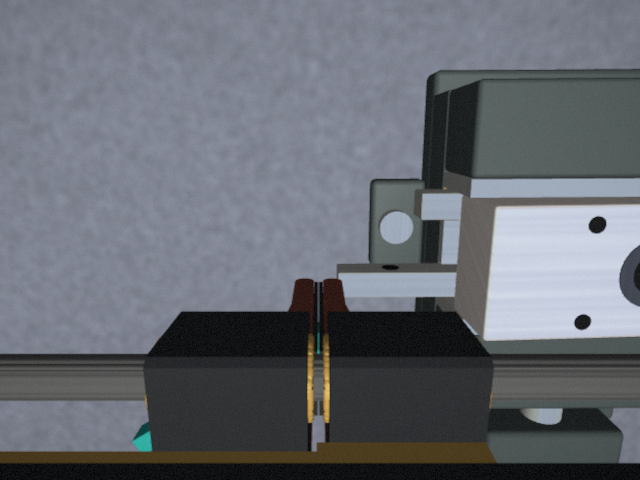

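The wrist view shows the fingertips at (318,282), close beside the stray bar's end at (338,265–297). I'll check which heights agree.

Run:
```python
from h import *
p,X,(K,R,t)=grab("wrist")
for n,(u,v) in dict(bar=(400,282),block=(530,280),home=(440,207),jaw=(540,130),bench=(150,150),tipL=(305,284),tipR=(333,284),tipR2=(338,300),foot=(380,250)).items():print(n,X[v,u].round(1))
o=ctrl.get_obs();print(o["ee_pos"])
for z in(50,67,84):
    c=K@(R@np.array([542,2.7,z])+t);print(z,(c[:2]/c[2]).round(0))
```

```text
bar [543.5 -33.7  61.4]
block [557.9 -72.  100.9]
home [577.7 -49.7  60.6]
jaw [609.9 -78.6  81.9]
bench [6.002e+02 9.770e+01 1.000e-01]
tipL [552.8   8.5  90.7]
tipR [552.8  -2.2  90.8]
tipR2 [553.   -3.3 108. ]
foot [545.1 -31.6  10.8]
[542.16385316   2.79117301  49.74964146]
50 [320. 277.]
67 [320. 289.]
84 [320. 304.]
```

Both cameras agree on the scene, so the drawn fingers end about 34 mm short of the stated TCP. A gentle push will show whether anything is really at z=50.

Request:
servo_tool --pt "0 0 0 0 0.03 0 0" --pt "0 0 0 0 0.06 0 0" --pt "0 0 0 0 0.08 0 0" --pt "0 0 0 0 0.08 0 0"

```text
t: 4.28
ee_pos: [542.2, -13.8, 49.8]
orientation: [-3.142, 0.001, 0.0]
ft_force: [-0.5, 0.2, -0.0]
width: 0.1
grasp_force: 0.0
```

```bash
cat > bar.py <<'E'
from h import *
p,X,c=grab("wrist");o=ctrl.get_obs()
print(o["t"],o["ee_pos"].round(1),o["ft_force"].round(1))
z=X[...,2]
m=(z>55)&(z<67)
for n,x0 in(("stray",541.8),("home",578)):
    q=X[m&(abs(X[...,0]-x0)<5)&(X[...,1]>-56)];
    print(n,len(q),"end y",np.percentile(q[:,1],[50,99,99.8]).round(1))
q=X[(z>94)&(z<110)&(abs(X[...,0]-560)<20)&(X[...,1]<-56)&(X[...,1]>-170)]
if len(q)>50:
    k=np.polyfit(q[:,1],q[:,2],1);print("block z at ends",np.polyval(k,[-71,-161]).round(1),len(q))
E
sed -i 's/o\["ee_pos"\]/np.array(o["ee_pos"])/;s/o\["ft_force"\]/np.array(o["ft_force"])/' bar.py;python3 bar.py
```

```text
4.325 [542.1 -13.6  49.8] [0.4 0.8 0.7]
stray 1661 end y [-37.7  -7.6  -5.9]
home 786 end y [-48.4 -41.6 -41.5]
block z at ends [102.3  99.4] 21475
```

The bar did not move, so the real tips are about 34 mm above the reported TCP. I'll back off, go 33 mm lower and push.

Request:
servo_tool --pt "0 0 0 0 -0.13 0 0" --pt "0 0 0 0 -0.13 0 0" --pt "0 0 0 0 -0.13 0 0" --pt "0 0 0 0 -0.13 0.1 0" --pt "0 0 0 0 -0.13 0.165 0" --pt "0 0 0 0 -0.13 0.165 0"

```text
t: 5.08
ee_pos: [541.2, 12.3, 15.8]
orientation: [3.142, -0.0, -0.004]
ft_force: [-1.3, 0.1, -0.2]
width: 0.5
grasp_force: 0.0
```

Request:
servo_tool --pt "0 0 0 0 0.03 0 0" --pt "0 0 0 0 0.06 0 0" --pt "0 0 0 0 0.09 0 0" --pt "0 0 0 0 0.11 0 0" --pt "0 0 0 0 0.13 0 0" --pt "0 0 0 0 0.13 0 0"

```text
t: 5.82
ee_pos: [542.2, -13.7, 16.8]
orientation: [3.141, 0.0, 0.0]
ft_force: [0.5, -0.3, -0.2]
width: 0.2
grasp_force: 0.0
```

```bash
python3 bar.py
```

```text
5.875 [542.1 -13.6  16.7] [-1.3 -0.   0.2]
stray 846 end y [-40.1 -24.2 -23.6]
home 1143 end y [-48.3 -41.6 -41.4]
block z at ends [102.3 100.2] 18701
```

It moves: the bar's end is at y≈-24 and has to reach -41.5.

Request:
servo_tool --pt "0 0 0 0 0.02 0 0" --pt "0 0 0 0 0.04 0 0" --pt "0 0 0 0 0.06 0 0" --pt "0 0 0 0 0.075 0 0" --pt "0 0 0 0 0.085 0 0" --pt "0 0 0 0 0.085 0 0"

```text
t: 6.62
ee_pos: [542.2, -30.6, 16.8]
orientation: [3.141, 0.0, 0.0]
ft_force: [0.1, -0.2, 0.4]
width: 0.6
grasp_force: 0.0
```

```bash
python3 bar.py
```

```text
6.675 [542.2 -30.5  16.8] [-0.6 -0.3  1.9]
stray 393 end y [-48.5 -40.8 -40.4]
home 1106 end y [-48.6 -41.7 -41.6]
block z at ends [102.4  99.5] 22809
```

Request:
servo_tool --pt "0 0 0 0 -0.1 0 0" --pt "0 0 0 0 -0.15 0 0" --pt "0 0 0 0 -0.15 -0.3 0" --pt "0 0 0 0 -0.15 -0.5 0" --pt "0 0 0 0 -0.15 -0.5 0"

```text
t: 7.3
ee_pos: [544.6, 0.6, 119.9]
orientation: [3.141, 0.002, 0.01]
ft_force: [-0.4, -0.0, -0.0]
width: -0.3
grasp_force: 0.0
```

Request:
servo_tool --pt "0 0 0 0.09 0.2 0 0" --pt "0 0 0 0.09 0.355 0 0" --pt "0 0 0 0.09 0.355 0 0" --pt "0 0 0 0.09 0.355 0 0"

```text
t: 7.8
ee_pos: [559.4, -70.5, 115.8]
orientation: [-3.141, -0.0, 0.003]
ft_force: [0.2, -0.7, 0.0]
width: 0.6
grasp_force: 0.0
```

```bash
python3 bar.py
```

```text
7.85 [559.5 -70.3 116. ] [ 0.5 -0.5  0.4]
stray 359 end y [-46.9 -39.6 -39.5]
home 329 end y [-47.8 -42.2 -42. ]
block z at ends [102.8  98.4] 14990
```

Request:
servo_tool --pt "0 0 0 0 0 0.15 0" --pt "0 0 0 0 0 0.21 0" --pt "0 0 0 0 0 0.23 0" --pt "0 0 0 0 0 0.24 0" --pt "0 0 0 0 0 0.25 0" --pt "0 0 0 0 0 0.25 0"

```text
t: 8.6
ee_pos: [560.6, -71.2, 67.7]
orientation: [-3.141, -0.0, -0.002]
ft_force: [-1.1, 1.1, 3.6]
width: 0.6
grasp_force: 1.6
```

```bash
python3 bar.py
```

```text
8.65 [560.6 -71.2  67.6] [-1.4  2.2  4.5]
stray 349 end y [-46.2 -39.6 -39.5]
home 462 end y [-47.6 -42.  -41.7]
block z at ends [102.1  97.3] 17017
```

Request:
servo_tool --pt "0 0 0 0 0 0.01 0" --pt "0 0 0 0 0 0.02 0" --pt "0 0 0 0 0 0.03 0" --pt "0 0 0 0 0 0.03 0"

```text
t: 9.15
ee_pos: [560.7, -70.7, 61.7]
orientation: [-3.141, 0.0, -0.002]
ft_force: [-2.1, 5.3, 6.0]
width: 0.3
grasp_force: 3.5
```

```bash
python3 bar.py
```

```text
9.2 [560.7 -70.7  61.8] [-2.2  5.7  8.7]
stray 229 end y [-46.3 -39.9 -39.8]
home 480 end y [-47.4 -41.9 -41.8]
block z at ends [96.9 93.3] 10468
```

Request:
servo_tool --pt "0 0 0 0 0 0.01 0" --pt "0 0 0 0 0 0.015 0" --pt "0 0 0 0 0 0.015 0"

```text
t: 9.57
ee_pos: [560.9, -70.4, 59.0]
orientation: [-3.14, 0.0, -0.002]
ft_force: [-2.0, 6.5, 9.3]
width: 0.8
grasp_force: 4.5
```

Request:
servo_tool --pt "0 0 0 0 0 -0.1 0" --pt "0 0 0 0 0 -0.2 0" --pt "0 0 0 0 0.2 -0.22 0" --pt "0 0 0 0 0.45 -0.22 0" --pt "0 0 0 0 0.45 -0.22 0" --pt "0 0 0 0 0.45 -0.22 0"

```text
t: 10.32
ee_pos: [560.0, -161.2, 101.7]
orientation: [-3.141, 0.001, 0.0]
ft_force: [0.2, -0.8, -0.5]
width: 0.3
grasp_force: 0.0
```

```bash
sed -i 's/z>94/z>89/' bar.py
python3 - <<'E'
exec(open("bar.py").read())
p,X,c=grab("top");z=X[...,2]
q=X[(z>88.5)&(z<110)&(abs(X[...,0]-560)<20)&(X[...,1]<-58)&(X[...,1]>-174)]
k=np.polyfit(q[:,1],q[:,2],1);print("top cam block z",np.polyval(k,[-71,-161]).round(1),len(q))
E
```

```text
10.375 [ 560.  -160.7  101.7] [ 0.8 -1.1  0.1]Traceback (most recent call last):
  File "<stdin>", line 1, in <module>
  File "<string>", line 8, in <module>
    return _quantile_unchecked(
        a, q, axis, out, overwrite_input, method, keepdims, weights)
    return _ureduce(a,
                    func=_quantile_ureduce_func,
    ...<5 lines>...
                    overwrite_input=overwrite_input,
                    method=method)
    r = func(a, **kwargs)
    result = _quantile(arr,
                       quantiles=q,
    ...<2 lines>...
                       out=out,
                       weights=wgt)
    slices_having_nans = np.isnan(arr[-1, ...])
                                  ~~~^^^^^^^^^
IndexError: index -1 is out of bounds for axis 0 with size 0
```

Request:
servo_tool --pt "0 0 0 0 0 0.1 0" --pt "0 0 0 0 0 0.16 0" --pt "0 0 0 0 0 0.18 0" --pt "0 0 0 0 0 0.19 0" --pt "0 0 0 0 0 0.2 0" --pt "0 0 0 0 0 0.21 0" --pt "0 0 0 0 0 0.21 0"

```text
t: 11.25
ee_pos: [560.3, -161.4, 59.9]
orientation: [3.142, 0.0, 0.0]
ft_force: [-0.7, -0.2, 1.3]
width: 0.6
grasp_force: 0.0
```

Request:
servo_tool --pt "0 0 0 0 0 0.01 0" --pt "0 0 0 0 0 0.02 0" --pt "0 0 0 0 0 0.02 0"

```text
t: 11.62
ee_pos: [560.6, -161.5, 58.3]
orientation: [3.141, 0.0, 0.001]
ft_force: [-6.3, 2.9, 23.7]
width: 0.4
grasp_force: 11.6
```

Request:
servo_tool --pt "0 0 0 0 0 -0.1 0" --pt "0 0 0 0 0 -0.2 0" --pt "0 0 0 0 -0.2 -0.2 0" --pt "0 0 0 0 -0.45 -0.2 0" --pt "0 0 0 0 -0.45 -0.2 0" --pt "0 0 0 0 -0.45 -0.1 0" --pt "0 0 0 0 -0.45 -0.03 0" --pt "0 0 0 0 -0.45 -0.01 0" --pt "0 0 0 0 -0.45 0 0" --pt "0 0 0 0 -0.45 0 0"

```text
t: 12.88
ee_pos: [559.7, -71.7, 58.3]
orientation: [-3.141, 0.001, 0.002]
ft_force: [-11.1, 3.6, 28.5]
width: 0.7
grasp_force: 14.3
```

Request:
servo_tool --pt "0 0 0 0 0 0.01 0" --pt "0 0 0 0 0 0.015 0" --pt "0 0 0 0 0 0.015 0"

```text
t: 13.25
ee_pos: [559.8, -71.7, 58.1]
orientation: [-3.141, 0.001, 0.001]
ft_force: [-19.3, 4.4, 57.2]
width: 0.3
grasp_force: 28.4
```

Request:
servo_tool --pt "0 0 0 0 0 -0.1 0" --pt "0 0 0 0 0 -0.2 0" --pt "0 0 0 0 0.2 -0.2 0" --pt "0 0 0 0 0.45 -0.2 0" --pt "0 0 0 0 0.45 -0.2 0" --pt "0 0 0 0 0.45 -0.1 0" --pt "0 0 0 0 0.45 -0.03 0" --pt "0 0 0 0 0.45 -0.01 0" --pt "0 0 0 0 0.45 -0.005 0" --pt "0 0 0 0 0.45 -0.005 0"

```text
t: 14.5
ee_pos: [560.0, -161.2, 58.1]
orientation: [3.141, 0.002, -0.001]
ft_force: [-16.4, 2.3, 45.2]
width: 0.3
grasp_force: 22.8
```

Request:
servo_tool --pt "0 0 0 0 0 -0.1 0" --pt "0 0 0 0 0 -0.4 0" --pt "0 0 0 0 -0.3 -0.6 0" --pt "0 0 0 -0.5 -0.6 -0.6 0" --pt "0 0 0 -0.8 -0.6 -0.6 0" --pt "0 0 0 -0.8 -0.6 -0.6 0" --pt "0 0 0 -0.8 -0.6 -0.6 0"

```text
t: 15.38
ee_pos: [396.5, -40.1, 173.3]
orientation: [-3.141, -0.003, 0.004]
ft_force: [1.1, 0.1, 0.8]
width: 0.5
grasp_force: 0.0
```

Run:
```python
from h import *
o=ctrl.get_obs();print(o["t"],o["ee_pos"])
for n in("wrist","top","side"):
    p,X,c=grab(n);z=X[...,2];cv2.imwrite(f"pics/f_{n}.png",p[:,:,::-1])
    q=X[(z>89)&(z<108)&(abs(X[...,0]-560)<18)&(X[...,1]<-58)&(X[...,1]>-174)]
    if len(q)>50:k=np.polyfit(q[:,1],q[:,2],1);print(n,"block",np.polyval(k,[-71,-161]).round(1),len(q))
    m=(z>55)&(z<67)
    for a,x0 in(("stray",541.8),("home",578)):
        for s in(1,-1):
            q=X[m&(abs(X[...,0]-x0)<5)&(s*(X[...,1]+115.5)>60.5)&(s*(X[...,1]+115.5)<120)]
            if len(q)>8:print(n,a,"end",s,(s*np.percentile(s*q[:,1],98)).round(1),len(q))
```

```text
15.375 [396.49857647 -40.0802126  173.31512649]
wrist stray end 1 -39.7 404
wrist stray end -1 -189.6 55
top block [93.5 93.6] 1444
top stray end 1 -40.1 52
top stray end -1 -189.3 25
top home end 1 -42.2 47
top home end -1 -191.8 31
side block [91.6 91.4] 778
side stray end 1 -38.8 50
side home end 1 -41.8 41
```

View pics/f_side.png

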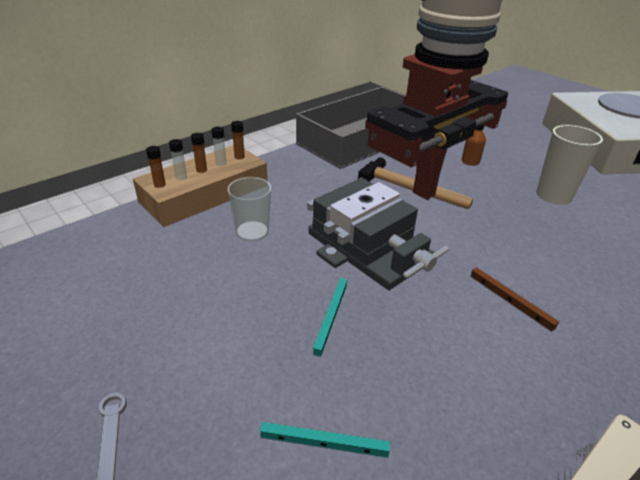

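The final side view shows the block flush and level in the vise at (365,205), both parallels standing out evenly, the beaker upright at (250,210) and the gripper clear.

```bash
python3 -c "
from workcell import ctrl;print(ctrl.close_job())"
```

```text
the job is handed in; nothing more can be done
None
```

I handed the job in at about 15.5 s: the stray parallel is back within about 2 mm of the other one, the block is pressed down hard at both ends and measures level at about 93.5 mm, and the beaker is still standing; the judge's verdict was not shown.

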